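# Pack the grinding kit into the caddy

### The job

Pack the grinding kit into the wooden caddy: lay the waisted pestle in the long insert, stand the measuring cup with the handle upright in the round insert, and stand the smaller red-capped jar upright in the square insert, each down on the floor of its insert inside the rim. Leave the straight rod, the cup without a handle and the wide jar where they are.

Things in the scene. Friction and masses are not known exactly. Their poses are not given: they have to be found in the camera images.
- pestle: Short wooden double-ended pestle lying on the slab, 115 mm long along its own x: two thick ends 34 mm across, 35 mm long, and a waist 22 mm across, 45 mm long, between them. Faint flats keep it from rolling. Origin: on its axis at the middle of the waist, 17 mm above what it lies on. About 70 g.
- rod: Look-alike of the pestle, to be left: straight wooden rod without a waist, 28 mm across, 115 mm long along its own x, lying on the slab; origin at its middle, on the axis.
- cup: Open aluminium measuring cup standing upright, round, 52 mm across, 42 mm high, wall 3 mm, with one flat stub handle (14 mm wide, 3 mm thick, 37 mm up) that reaches out to 57 mm from the cup's axis along its own +y. Origin: centre of its underside, z up. About 60 g.
- tumbler: Look-alike of the cup, to be left: the same open aluminium cup, 52 mm across and 42 mm high, but without a handle. Origin: centre of its underside.
- small_jar: The smaller of two glass jars with a red twist cap: 44 mm across, 60 mm high, upright. Origin: centre of its underside, z up. About 100 g.
- wide_jar: Look-alike of the small jar, to be left: wide glass jar with a red twist cap, 68 mm across, 66 mm high. Origin: centre of its underside.
- long_insert: Cork insert with a long dark rectangular rim, inside 135 mm (its x) by 54 mm (its y), rim 5 mm thick and 8 mm high above the inner floor. Fixed in the caddy, axes parallel to the caddy's (x across the caddy, y along its length); the three inserts are 110 mm apart along the caddy in an order that changes. Origin: centre of its inner floor, on which the thing rests, 10 mm above the slab.
- round_insert: Cork insert with a dark round rim, inside 72 mm across, rim 5 mm thick and 8 mm high above the inner floor. Fixed in the caddy, axes parallel to the caddy's (x across the caddy, y along its length); the three inserts are 110 mm apart along the caddy in an order that changes. Origin: centre of its inner floor, on which the thing rests, 10 mm above the slab.
- square_insert: Cork insert with a dark square rim, inside 64 by 64 mm, rim 5 mm thick and 8 mm high above the inner floor. Fixed in the caddy, axes parallel to the caddy's (x across the caddy, y along its length); the three inserts are 110 mm apart along the caddy in an order that changes. Origin: centre of its inner floor, on which the thing rests, 10 mm above the slab.
- caddy: Fixed shallow wooden tray, 162 mm (its x) by 346 mm (its y), 24 mm high, walls 6 mm, with the three inserts side by side. Origin: centre of its underside, on the slab (z = 0). The loose things lie on its near side and to left and right of it, 100 mm or more between centres. A mortar, a pepper mill and a basket with a clip stand beyond it (x over 0.75 m): not part of the job.
Things that resemble listed ones, but are neither listed nor needed, are in the scene too. What is shaped like the pestle but orange is not meant.

How it is judged:
By the outcome, as a careful person would: the job done as asked, in the order asked, and still so for the second after the job is handed in, with the robot touching nothing.
It also fails if it takes over 96 s, if anything falls off the work surface, if the arm or the gripper's body presses on something with over 40 N, if the wrist force passes 120 N, or if a joint passes its speed limit or range.

### The arm

A 7-joint arm with a two-finger parallel gripper is mounted at the origin on the work surface. World frame = base frame: x ahead of the robot, y to its left, z up, the work surface at z = 0. Lengths are in m, angles in rad, forces in N, time in s.
With the tool pointing down it reaches from about 0.35 to 0.9 m from the base axis. Payload 8.1 kg.
Tool frame: the origin (TCP) lies where the fingers leave the gripper's body, on its centre line; the fingertips stand 66 mm ahead of it and the grasp point (between the pads) lies 47 mm ahead of it; z points along the fingers, y is the line along which they close (so a half turn about z gives the same grasp; the last joint's range is limited). The gripper opens to 92 mm and grips with 3 to 60 N. Pads are 19 mm wide; open, the fingers measure 130 mm over their backs; the gripper's body (75 mm by 190 mm) begins 47 mm behind the grasp point.
Start: joints at [-1.26, 0.434, 0.025, 1.573, -0.012, 1.134, -0.075], TCP at [0.251, 0.572, 0.292] pointing down, gripper open.
Joint ranges: [-2.62, 2.62], [-0.44, 2.09], [-1.27, 1.32], [0.08, 2.57], [-1.32, 4.46], [0.12, 2], [-2.74, 2.74]. Speed limits (rad/s): [2.22, 2.22, 3.01, 3.01, 3.14, 3.14, 3.14].

### API

Orientations are given as a rotation vector (axis times angle).
In Python, from cell import arm gives the robot as it stands.
- The arm moves only by the tool send_rows, never from a script. Its argument "motion" is text: rows parted by semicolons, each of 7 numbers parted by spaces: the closure, from 0 (fully open) to 1 (shut), then the shift along the world's x, y, z in m, then the turn, a rotation vector about the world's x, y, z in degrees. A call has 1 to 5 rows; each row shifts and turns the commanded pose from where the row before left it; what a row does not reach is not made up. A row lasts 1/8 s, in which the tool goes at most 62.5 mm and 10.7 degrees, less where a joint would pass 70% of its speed; a pose out of reach is approached as far as the arm can. A call is refused whole if a number of a shift passes 0.0625 or a number of a turn 10.7, either way. A call with a gripper value outside its range is refused whole. The fingers move at their own pace and stop on an object; "force" is the grip in N (left out, the last holds). Time passes only in rows, so rows that do not move let the fingers close. It gives the time, the measured TCP pose, the force, the opening and the grip force at its end, in the units of the state.
- arm.observe(): the state, without advancing time (a new reading comes with each control period).
- arm.get_image(name): name is "scene" or "top" or "wrist"; returns (picture, depth): 420x560x3 uint8, blue, green, red; 420x560 float32, m along the optical axis (not along the pixel's ray), 0 where there is no reading.
- arm.camera_model(name): a dict with "fx", "fy", "cx", "cy" (pixels), "view" (4x4, takes a point from world to camera coordinates). Camera axes: x right, y down, z forward; pixel columns grow to the right and rows downward; lengths in m; the calibration is good to about 2 mm. A picture is of the moment at which its call begins: read the wrist's pose just before it. camera_model takes no time and is no camera call; for the wrist camera it gives the pose at the moment of the call.
- arm.sign_off(): hands the job in; it is judged then, once.
The state is a dict: "clock": time; "joints": joint angles; "dq": joint speeds; "joint_efforts": joint torques, N m; "position": TCP position; "ee_rot": TCP orientation; "force": force on the tool from outside, world axes, zero at the start; "ft_torque": the same for the moment, N m; "width": opening from 0.0 (shut) to 1.0 (fully open); "gripper_force": force on a finger pad.
Only numpy, scipy, OpenCV 4.12 (cv2) and the standard library are available. Lean on these libraries where they do the work, as an engineer would, in place of code of your own. Each camera call takes 0.05 s, during which the arm holds its last target. There are 200 camera calls.

## Working session

There is one attempt and no reset: what is moved stays moved. The work goes in short steps, Python scripts to look and compute and a tool call to move; the robot and the scene stay as the last step left them, time stands still between calls to the robot, and variables do not carry over. Pictures are saved under pics/ and viewed, at most 14 in all, crops included, and the job is handed in when it is done.

Besides the shell and the picture viewer there is one more tool, called after "Call:" as name(argument=value, ...) on one line, values as JSON. send_rows: Moves the arm, as the interface text tells. Its arguments: {"type":"object","properties":{"motion":{"type":"string"},"force":{"type":"number"}},"required":["motion"]}

```bash
ls; mkdir -p pics; python3 - <<'E'
from cell import arm
import cv2,numpy as np
s=arm.observe();print(s)
for n in("scene","top"):
    im,d=arm.get_image(n);cv2.imwrite(f"pics/{n}0.png",im);np.savez(f"{n}0.npz",im=im,d=d)
    m=arm.camera_model(n);print(n,m["fx"],m["fy"],m["cx"],m["cy"],np.round(np.array(m["view"]),4).tolist())
E
```

```text
pics
{'clock': 0.0, 'joints': array([-1.2596173 ,  0.43520685,  0.0249951 ,  1.5741257 , -0.01161231,
        1.13400636, -0.0751105 ]), 'dq': array([ 9.77776222e-04, -1.48773305e-04, -3.64117010e-04, -3.67503568e-04,
       -8.83546556e-05, -2.19804197e-04,  2.09234935e-04]), 'joint_efforts': array([ 1.46431194e-03, -6.67862749e+01,  9.85829718e-01, -3.14449668e+01,
       -6.02539815e-02,  4.33138444e-02,  2.06602590e-04]), 'position': array([0.25117742, 0.57184138, 0.29144411]), 'ee_rot': array([-6.45459734e-01, -3.07437797e+00,  2.49727826e-03]), 'force': array([0.1178325 , 0.42469636, 0.39007753]), 'ft_torque': array([ 0.03802667, -0.01504511,  0.00091484]), 'gripper_force': 0.0, 'width': 1.0006911076219025}
scene 381.10064683637574 381.10064683637574 279.70676810408514 203.70381961443772 [[-0.355, 0.9347, -0.015, 0.1672], [0.5628, 0.2009, -0.8018, -0.2122], [-0.7464, -0.2931, -0.5974, 1.267], [0.0, 0.0, 0.0, 1.0]]
top 466.34887458943535 466.34887458943535 275.06088466280653 204.14174440540722 [[0.02, -0.9995, 0.0231, -0.0412], [-0.9852, -0.0236, -0.17, 0.4649], [0.1704, -0.0193, -0.9852, 1.0637], [0.0, 0.0, 0.0, 1.0]]
```

View pics/top0.png

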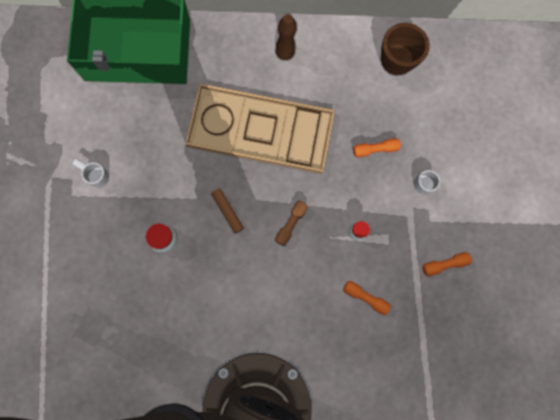

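View pics/scene0.png

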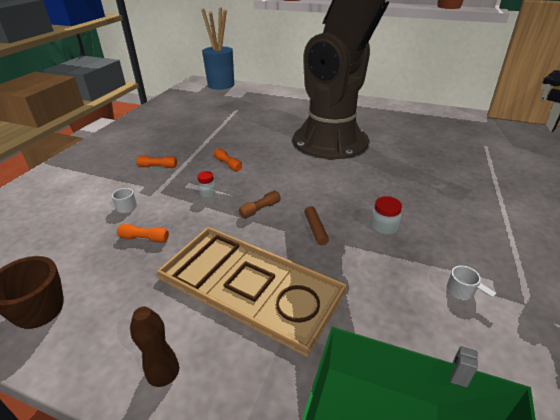

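The top view shows the pestle at (291,223), handled cup at (93,173) with its handle toward (78,162), and small jar at (361,229). The inserts are round (217,119), square (261,127) and long (304,136). The rod (227,211), tumbler (428,181), wide jar (159,237) and the orange decoys stay where they are.

```bash
cat > h.py <<'E'
import cv2,numpy as np
from cell import arm
from scipy.spatial.transform import Rotation as R
def ray(m,uv,z):
    V=np.array(m["view"]);Rm,t=V[:3,:3],V[:3,3];c=-Rm.T@t
    uv=np.atleast_2d(uv).astype(float)
    d=np.c_[(uv[:,0]-m["cx"])/m["fx"],(uv[:,1]-m["cy"])/m["fy"],np.ones(len(uv))]@Rm
    return c+d*((z-c[2])/d[:,2])[:,None]
def cloud(m,d):
    v,u=np.mgrid[:d.shape[0],:d.shape[1]];V=np.array(m["view"])
    p=np.stack([(u-m["cx"])/m["fx"]*d,(v-m["cy"])/m["fy"]*d,d],-1)
    return (p-V[:3,3])@V[:3,:3]
def yaw(s):  # direction of tool y in world, deg mod 180
    y=R.from_rotvec(s["ee_rot"]).as_matrix()[:,1];return np.degrees(np.arctan2(y[1],y[0]))
E
python3 - <<'E'
from h import *
f=np.load("top0.npz");im,d=f["im"],f["d"];m=arm.camera_model("top")
P=cloud(m,d);hsv=cv2.cvtColor(im,cv2.COLOR_BGR2HSV)
print("slab z",np.median(P[250:300,200:300,2]))
mask=((P[...,2]>0.007)&(d>0)).astype(np.uint8)
n,l,st,c=cv2.connectedComponentsWithStats(mask)
for i in range(1,n):
    if st[i,4]>60:
        q=P[l==i];mu=q[:,:2].mean(0);(r)=cv2.minAreaRect((q[:,:2]*1000).astype(np.float32))
        print(np.round(c[i]),st[i,4],"mean",mu.round(4),"rect",np.round(r[0],1),np.round(r[1],1),round(r[2],1),"z95",np.percentile(q[:,2],95).round(4))
# dark rims in caddy
g=im.max(2);roi=np.zeros_like(g);cv2.fillPoly(roi,[np.array([[206,92],[328,113],[319,164],[192,142]])],1)
dk=((g<85)&(roi>0)).astype(np.uint8)
n,l,st,c=cv2.connectedComponentsWithStats(dk,connectivity=8)
for i in range(1,n):
    if st[i,4]>30:
        v,u=np.where(l==i);w=ray(m,np.c_[u,v],0.018);r=cv2.minAreaRect((w[:,:2]*1000).astype(np.float32))
        print("rim",c[i].round(),st[i,4],np.round(r[0],1),np.round(r[1],1),round(r[2],1))
red=(((hsv[...,0]<6)|(hsv[...,0]>174))&(hsv[...,1]>170)&(hsv[...,2]>120)).astype(np.uint8)
n,l,st,c=cv2.connectedComponentsWithStats(red)
for i in range(1,n):
    if st[i,4]>60: print("red",c[i].round(1),st[i,:],ray(m,c[i],0.06).round(4))
s=arm.observe();print("yaw",yaw(s))
E
```

```text
slab z -0.0003165755030942034
[126.  41.] 5821 mean [0.8591 0.3411] rect [862.7 329.8] [194.  262.9] 0.3 z95 0.1109
[286.  37.] 760 mean [ 0.8646 -0.0493] rect [870.4 -50.7] [41.7 48.2] 17.5 z95 0.1513
[404.  48.] 2026 mean [ 0.8627 -0.3426] rect [ 857.2 -339.3] [114.2 113.7] 82.6 z95 0.0905
[260. 128.] 7848 mean [0.6621 0.0099] rect [661.7   8.6] [346.3 164.4] 79.7 z95 0.0234
[377. 148.] 551 mean [ 0.615  -0.2787] rect [ 617.1 -279.8] [ 33.8 114.9] 11.7 z95 0.034
[ 92. 173.] 394 mean [0.5335 0.409 ] rect [540.2 410.6] [79.5 51.9] 38.6 z95 0.0436
[427. 182.] 288 mean [ 0.5312 -0.4006] rect [ 530.8 -400.9] [51.9 50.8] 83.8 z95 0.0424
[227. 211.] 553 mean [0.4495 0.0825] rect [450.9  83. ] [114.8  27.6] 32.6 z95 0.0294
[291. 223.] 570 mean [ 0.4229 -0.0705] rect [424.2 -71. ] [ 32.7 115.5] 60.7 z95 0.0342
[359. 231.] 324 mean [ 0.4058 -0.2276] rect [ 407.1 -230.4] [41.  40.6] 5.7 z95 0.0621
[162. 238.] 749 mean [0.3786 0.227 ] rect [380.4 229.4] [62.5 62.5] 28.1 z95 0.0688
[447. 264.] 604 mean [ 0.334  -0.4407] rect [ 334.8 -444.1] [ 32.9 116.3] 17.2 z95 0.0339
[367. 298.] 626 mean [ 0.2519 -0.2491] rect [ 251.6 -251. ] [116.   32.8] 60.9 z95 0.034
[247. 394.] 6666 mean [0.0718 0.0101] rect [56.8  8.1] [269.4 137.3] 86.4 z95 0.5297
[ 11. 418.] 65 mean [0.1603 0.2044] rect [159.9 203.3] [17.2  1.5] 71.5 z95 0.7045
rim [207. 110.] 32 [700.7 143.5] [11.2 50.5] 52.7
rim [217. 132.] 32 [649.  117.6] [57.1 14.6] 89.0
red [360.6 229. ] [353 222  16  15 188] [[ 0.4088 -0.2297  0.06  ]]
red [158.3 235.7] [147 224  24  24 452] [[0.3828 0.2346 0.06  ]]
yaw 66.28640032177842
```

```bash
python3 - <<'E'
from h import *
f=np.load("top0.npz");im,d=f["im"],f["d"];m=arm.camera_model("top");P=cloud(m,d)
print("inserts R,S,L",ray(m,[[217,119],[261,127],[304,136]],0.018)[:,:2].round(3).tolist())
a=np.radians(79.7);c0=np.array([.6617,.0086]);e=np.array([np.cos(a),np.sin(a)])
print("R,L",c0+.11*e,c0-.11*e)
def near(x,y,r,zlo,zhi):
    k=(np.hypot(P[...,0]-x,P[...,1]-y)<r)&(P[...,2]>zlo)&(P[...,2]<zhi);return P[k]
q=near(.4075,-.23,.05,.053,.08);print("jar top",len(q),cv2.minEnclosingCircle((q[:,:2]*1000).astype(np.float32)),q.mean(0))
q=near(.53,.402,.035,.036,.06);r=cv2.fitEllipse((q[:,:2]*1000).astype(np.float32));print("cup",len(q),r,cv2.minEnclosingCircle((q[:,:2]*1000).astype(np.float32)))
c=np.array(cv2.minEnclosingCircle((near(.5295,.402,.031,.030,.06)[:,:2]*1000).astype(np.float32))[0])/1000
q=near(.53,.402,.075,.025,.06);q=q[np.hypot(*(q[:,:2]-c).T)>.036];h=q[:,:2].mean(0)-c;print("c",c,"handle",len(q),np.degrees(np.arctan2(h[1],h[0])),np.hypot(*h),q[:,2].mean())
q=near(.424,-.071,.07,.02,.05);print("pestle",cv2.minAreaRect((q[:,:2]*1000).astype(np.float32)),q.mean(0))
E
```

```text
inserts R,S,L [[0.681, 0.117], [0.663, 0.007], [0.643, -0.1]]
R,L [0.68136824 0.11682735] [ 0.64203176 -0.09962735]
jar top 234 ((408.7482604980469, -231.19937133789062), 20.375402450561523) [ 0.40792581 -0.23101449  0.05905697]
cup 137 ((530.2090454101562, 403.25079345703125), (47.055015563964844, 53.77014923095703), 147.47279357910156) ((532.3643188476562, 405.4407958984375), 30.78353500366211)
c [0.5294856  0.40449408] handle 48 57.775959316837564 0.04532966673251501 0.038430165795918445
pestle ((424.46343994140625, -71.12432098388672), (32.63129425048828, 114.95175170898438), 60.5956916809082) [ 0.42356723 -0.07083121  0.02857607]
```

Call:
send_rows(motion="0 0.017 -0.0625 -0.01 0 0 0; 0 0.017 -0.0625 -0.01 0 0 0; 0 0.017 -0.0625 -0.01 0 0 0; 0 0.017 -0.0625 -0.01 0 0 0; 0 0.017 -0.0625 -0.01 0 0 0", force=20)

```text
clock: 0.72
position: [0.3326, 0.2722, 0.2442]
ee_rot: [0.645, 3.074, 0.0]
force: [0.8, -0.9, 0.5]
width: 0.999
gripper_force: 0.0
```

The measured sizes and heights match the given ones (cap 60 mm, pestle 115 × 33 mm, insert spacing 110 mm). Moving to the pestle.

Call:
send_rows(motion="0 0.018 -0.0625 -0.015 0 0 -1.1; 0 0.018 -0.0625 -0.015 0 0 -1.1; 0 0.018 -0.0625 -0.015 0 0 -1.1; 0 0.018 -0.0625 -0.015 0 0 -1.1; 0 0.018 -0.0625 -0.015 0 0 -1.2")

```text
clock: 1.35
position: [0.417, -0.0201, 0.174]
ee_rot: [0.795, 3.039, 0.0]
force: [1.3, 0.6, -0.5]
width: 1.0
gripper_force: 0.0
```

Call:
send_rows(motion="0 0 0 0 0 0 0;0 0 0 0 0 0 0")

```text
clock: 1.6
position: [0.4164, -0.0182, 0.1741]
ee_rot: [-0.796, -3.038, 0.0]
force: [-0.5, 0.8, 0.3]
width: 1.001
gripper_force: 0.0
```

Call:
send_rows(motion="0 0.008 -0.053 0 0 0 0; 0.2 0 0 -0.03 0 0 0; 0.3 0 0 -0.03 0 0 0; 0.3 0 0 -0.0275 0 0 0; 0.3 0 0 -0.01 0 0 0")

```text
clock: 2.22
position: [0.4241, -0.0696, 0.0759]
ee_rot: [-0.79, -3.038, -0.0]
force: [0.6, 0.4, -0.2]
width: 0.705
gripper_force: 0.0
```

Call:
send_rows(motion="0.3 0 0 0 0 0 0;0.3 0 0 0 0 0 0")

```text
clock: 2.48
position: [0.4252, -0.071, 0.0777]
ee_rot: [0.793, 3.038, 0.001]
force: [0.3, -0.9, 0.5]
width: 0.7
gripper_force: 0.0
```

```bash
python3 - <<'E'
from h import *
s=arm.observe();print(s["position"],yaw(s))
im,d=arm.get_image("wrist");cv2.imwrite("pics/w1.png",im)
E
```

```text
[ 0.42522787 -0.07098016  0.07766957] 60.72984924254161
```

View pics/w1.png

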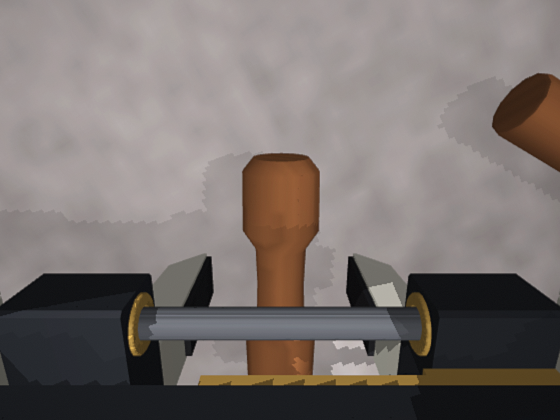

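The pestle sits centred between the fingers: waist at columns 256–305, fingers near 210 and 350. Closing on it and lifting.

Call:
send_rows(motion="0.9 0 0 0 0 0 0;0.9 0 0 0 0 0 0;0.9 0 0 0 0 0 0;0.9 0 0 0 0 0 0", force=25)

```text
clock: 3.02
position: [0.4246, -0.0714, 0.0769]
ee_rot: [-0.795, -3.039, -0.0]
force: [-0.3, 0.1, -0.7]
width: 0.312
gripper_force: 0.0
```

Call:
send_rows(motion="0.9 0 0 0 0 0 0;0.9 0 0 0.03 0 0 0;0.9 0 0 0.03 0 0 0;0.9 0 0 0.02 0 0 0")

```text
clock: 3.52
position: [0.4248, -0.0714, 0.1579]
ee_rot: [0.795, 3.039, 0.0]
force: [0.5, 0.4, 0.5]
width: 0.237
gripper_force: 25.0
```

Gripped at 21.8 mm, which is the waist. Carrying it to the long insert.

Call:
send_rows(motion="0.9 0.0435 -0.0057 0 0 0 3.8;0.9 0.0435 -0.0057 0 0 0 3.8;0.9 0.0435 -0.0057 0 0 0 3.8;0.9 0.0435 -0.0057 0 0 0 3.8;0.9 0.0435 -0.0057 0 0 0 3.8")

```text
clock: 4.15
position: [0.6433, -0.1, 0.1564]
ee_rot: [-0.279, -3.128, -0.0]
force: [0.8, 1.1, -1.0]
width: 0.236
gripper_force: 25.0
```

Call:
send_rows(motion="0.9 0 0 0 0 0 0;0.9 0 0 0 0 0 0;0.9 0 0 0 0 0 0")

```text
clock: 4.53
position: [0.6411, -0.0998, 0.1567]
ee_rot: [-0.283, -3.128, -0.0]
force: [-0.6, -0.2, -1.0]
width: 0.233
gripper_force: 25.0
```

```bash
python3 - <<'E'
from h import *
s=arm.observe();print(s["position"],yaw(s),s["width"],s["clock"])
im,d=arm.get_image("wrist");cv2.imwrite("pics/w2.png",im)
E
```

```text
[ 0.64106398 -0.09976015  0.1567169 ] 79.65944998248158 0.23314494614776546 4.525
```

View pics/w2.png

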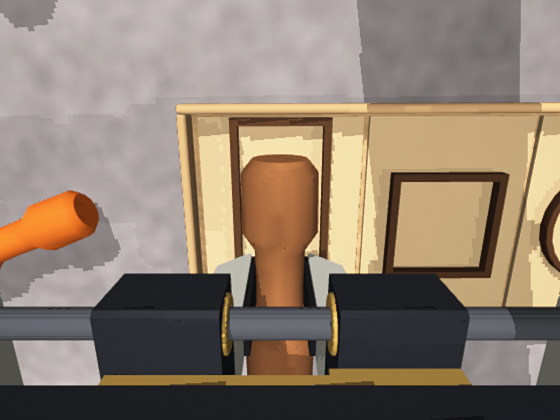

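The pestle hangs parallel to the long insert and between its side rims (columns 235 and 328). Lowering it.

Call:
send_rows(motion="0.9 0.001 0 -0.03 0 0 0;0.9 0 0 -0.025 0 0 0;0.9 0 0 -0.009 0 0 0;0.9 0 0 -0.005 0 0 0;0.9 0 0 0 0 0 0")

```text
clock: 5.2
position: [0.6434, -0.0999, 0.0884]
ee_rot: [0.282, 3.128, 0.0]
force: [-0.2, 1.2, -0.1]
width: 0.235
gripper_force: 25.0
```

Call:
send_rows(motion="0.9 0 0 0 0 0 0;0.9 0 0 0 0 0 0")

```text
clock: 5.45
position: [0.6435, -0.0999, 0.0885]
ee_rot: [0.282, 3.128, 0.0]
force: [0.5, 0.1, -0.7]
width: 0.235
gripper_force: 25.0
```

Still about 1.5 mm up with no contact. I'll lower another 1 mm and release.

Call:
send_rows(motion="0.9 0 0 -0.001 0 0 0;0.9 0 0 0 0 0 0;0.55 0 0 0 0 0 0;0.55 0 0 0 0 0 0;0.55 0 0 0 0 0 0")

```text
clock: 6.08
position: [0.6431, -0.0999, 0.0868]
ee_rot: [-0.282, -3.129, -0.0]
force: [0.1, -0.0, -0.2]
width: 0.446
gripper_force: 0.0
```

Call:
send_rows(motion="0.55 0 0 0.02 0 0 0;0.55 0 0 0.03 0 0 0;0.55 0 0 0.04 0 0 0;0.55 0 0 0 0 0 0")

```text
clock: 6.58
position: [0.6453, -0.1004, 0.1818]
ee_rot: [0.282, 3.121, 0.0]
force: [0.0, -0.3, -0.2]
width: 0.452
gripper_force: 0.0
```

```bash
python3 - <<'E'
from h import *
s=arm.observe();print(s["position"],yaw(s),s["width"],s["clock"])
im,d=arm.get_image("wrist");cv2.imwrite("pics/w3.png",im)
E
```

```text
[ 0.64531837 -0.10043991  0.18176153] 79.67387067584669 0.45214232740077404 6.575
```

View pics/w3.png

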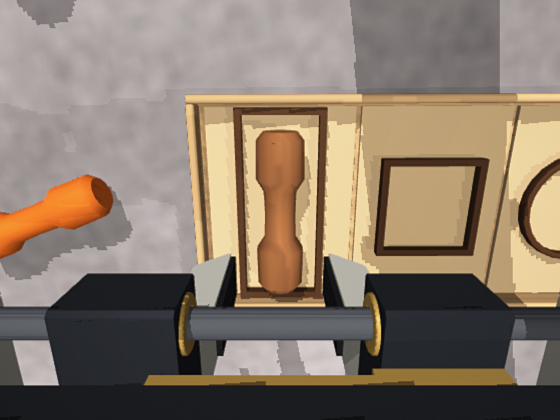

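The pestle lies in the long insert, spanning rows 131–293 against rim rows 112–297. I'll check its position from the top camera while moving to the cup.

Call:
send_rows(motion="0 -0.0129 0.0559 0 0 0 5;0 -0.0129 0.0559 0 0 0 5;0 -0.0129 0.0559 0 0 0 5;0 -0.0129 0.0559 0 0 0 5;0 -0.0129 0.0559 0 0 0 5")

```text
clock: 7.25
position: [0.5776, 0.1812, 0.1764]
ee_rot: [0.406, -3.114, 0.0]
force: [1.8, -0.4, -0.3]
width: 0.945
gripper_force: 0.0
```

```bash
python3 - <<'E'
from h import *
s=arm.observe();print(s["position"],yaw(s),s["clock"])
im,d=arm.get_image("top");m=arm.camera_model("top");P=cloud(m,d)
k=(np.hypot(P[...,0]-.642,P[...,1]+.0996)<.08)&(P[...,2]>.030)&(P[...,2]<.06);q=P[k]
print(len(q),cv2.minAreaRect((q[:,:2]*1000).astype(np.float32)),np.percentile(q[:,2],95))
a=np.radians(79.7);e=np.array([np.cos(a),np.sin(a)]);n=np.array([e[1],-e[0]])
o=q[:,:2]-[.642,-.0996];print("caddy x",(o@n).min(),(o@n).max(),"y",(o@e).min(),(o@e).max())
E
```

```text
[0.57757941 0.1811921  0.17644064] 104.84920078088166 7.25
497 ((641.4779663085938, -100.04505157470703), (32.023075103759766, 114.85196685791016), 79.46990966796875) 0.0441320737156014
caddy x -0.057847248418657994 0.05696285377538137 y -0.016703110645285037 0.015589776661822893
```

The pestle is centred within 1 mm, with its top at 44 mm, so it is on the floor. Next is the cup.

Call:
send_rows(motion="0 -0.012 0.0555 0.005 0 0 5;0 -0.012 0.0555 0.005 0 0 5;0 -0.012 0.0555 0.005 0 0 5;0 -0.012 0.0555 0 0 0 5;0 0 0 0 0 0 0")

```text
clock: 7.92
position: [0.5272, 0.4075, 0.191]
ee_rot: [0.949, -2.993, -0.005]
force: [-0.2, -0.8, -0.1]
width: 1.0
gripper_force: 0.0
```

```bash
python3 - <<'E'
from h import *
s=arm.observe();print(s["position"],yaw(s),s["clock"])
im,d=arm.get_image("wrist");m=arm.camera_model("wrist");cv2.imwrite("pics/w4.png",im);P=cloud(m,d)
k=(np.hypot(P[...,0]-.53,P[...,1]-.403)<.075)&(P[...,2]>.032)&(P[...,2]<.05);q=P[k]
print(len(q),np.percentile(q[:,2],[5,50,95]))
c=np.array([.5295,.403])
for _ in range(6):
    r=q[np.hypot(*(q[:,:2]-c).T)<.029];A=np.c_[2*r[:,:2],np.ones(len(r))];x=np.linalg.lstsq(A,(r[:,:2]**2).sum(1),rcond=None)[0];c=x[:2]
h=q[np.hypot(*(q[:,:2]-c).T)>.032][:,:2].mean(0)-c
print(c,np.sqrt(x[2]+c@c),len(r),"handle",np.degrees(np.arctan2(h[1],h[0])),np.hypot(*h))
E
```

```text
[0.52716103 0.40746248 0.19104827] 125.19331219481329 7.925
2077 [0.0338114  0.03885532 0.04219974]
[0.53301908 0.39988074] 0.024214846477398296 1414 handle 58.915048008620246 0.044143556557808286
```

View pics/w4.png

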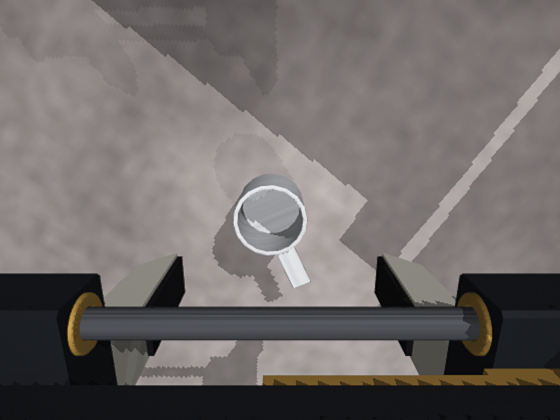

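The cup rim is centred at about (270,219) with the handle pointing down-right to (297,280). Refining the centre with a ray onto the rim plane.

```bash
python3 - <<'E'
from h import *
s=arm.observe();im=cv2.imread("pics/w4.png");m=arm.camera_model("wrist")
w=ray(m,[[270,219.5],[234.5,220],[306,219],[270,185.5],[271,255]],.042);print(w.round(4).tolist(),w[1:].mean(0))
print(np.hypot(*(w[1]-w[2])[:2]),np.hypot(*(w[3]-w[4])[:2]))
g=cv2.inRange(im,(205,205,205),(255,255,255));n,l,st,c=cv2.connectedComponentsWithStats(g)
for i in range(1,n):
    if st[i,4]>80: print(st[i],c[i])
E
```

```text
[[0.5327, 0.3996, 0.042], [0.5472, 0.3795, 0.042], [0.518, 0.4199, 0.042], [0.5127, 0.3858, 0.042], [0.5544, 0.4154, 0.042]] [0.53307779 0.40014991 0.042     ]
0.049763772353571815 0.051060873484742884
[ 234  186   76  102 1254] [281.72807018 242.67942584]
[248 220  22  13  81] [258.35802469 226.54320988]
```

Call:
send_rows(motion="0 0.005 -0.006 0 0 0 0;0 0 0 -0.04 0 0 0;0 0 0 -0.04 0 0 0;0 0 0 -0.025 0 0 0;0 0 0 -0.006 0 0 0")

```text
clock: 8.6
position: [0.5361, 0.3925, 0.0791]
ee_rot: [0.931, -2.997, 0.004]
force: [-0.4, -0.2, 0.7]
width: 1.006
gripper_force: 0.0
```

Call:
send_rows(motion="0 0 0 0 0 0 0;0.6 0 0 0 0 0 0;0.6 0 0 0 0 0 0;0.6 0 0 0 0 0 0;0.6 0 0 0 0 0 0", force=20)

```text
clock: 9.22
position: [0.5356, 0.396, 0.0812]
ee_rot: [-0.937, 2.998, 0.001]
force: [0.3, 1.1, 0.5]
width: 0.618
gripper_force: 0.4
```

Call:
send_rows(motion="0.6 0 0 0 0 0 0;0.6 0 0 0 0 0 0")

```text
clock: 9.48
position: [0.5356, 0.396, 0.0811]
ee_rot: [-0.937, 2.998, 0.001]
force: [-1.2, 1.1, 3.2]
width: 0.566
gripper_force: 20.0
```

Gripped at 52 mm, the cup's width. Lifting and carrying it.

Call:
send_rows(motion="0.6 0 0 0.04 0 0 0;0.6 0 0 0.04 0 0 0;0.6 0.0243 -0.0465 0 0 0 0;0.6 0.0243 -0.0465 0 0 0 0;0.6 0.0243 -0.0465 0 0 0 0")

```text
clock: 10.1
position: [0.6092, 0.2543, 0.1607]
ee_rot: [0.937, -2.999, 0.001]
force: [0.7, -0.5, -0.3]
width: 0.564
gripper_force: 20.0
```

Call:
send_rows(motion="0.6 0.0243 -0.0465 0 0 0 0;0.6 0.0243 -0.0465 0 0 0 0;0.6 0.0243 -0.0465 0 0 0 0;0.6 0 0 0 0 0 0;0.6 0 0 0 0 0 0")

```text
clock: 10.72
position: [0.6811, 0.1166, 0.1604]
ee_rot: [0.935, -2.998, -0.001]
force: [0.2, 0.9, -1.3]
width: 0.566
gripper_force: 20.0
```

```bash
python3 - <<'E'
from h import *
s=arm.observe();print(s["position"],yaw(s),s["width"],s["clock"])
im,d=arm.get_image("wrist");cv2.imwrite("pics/w5.png",im)
E
```

```text
[0.68113397 0.11662099 0.16036155] 124.65091164654228 0.5658021732999722 10.725
```

View pics/w5.png

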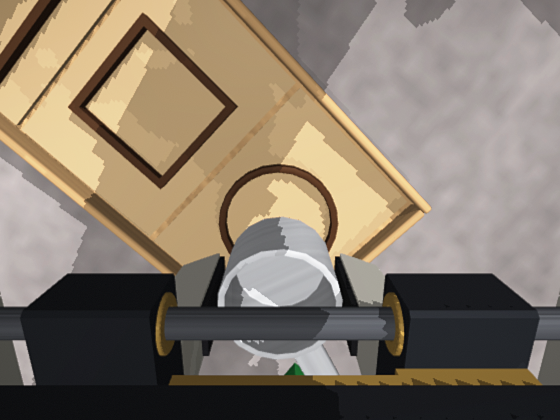

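The cup hangs upright with its rim centred at about (280,302), above the round rim. Checking its offset from the tool axis.

```bash
python3 - <<'E'
from h import *
m=arm.camera_model("wrist");print(ray(m,[[280,302],[218,297],[342,297],[280,249]],.1213).round(4).tolist())
print("insert top rim centre",ray(m,[[278,223]],.018))
E
```

```text
[[0.68, 0.1185, 0.1213], [0.6925, 0.0965, 0.1213], [0.6638, 0.1378, 0.1213], [0.6609, 0.1051, 0.1213]]
insert top rim centre [[0.68186085 0.11843792 0.018     ]]
```

Call:
send_rows(motion="0.6 0.001 0 -0.03 0 0 0;0.6 0 0 -0.025 0 0 0;0.6 0 0 -0.009 0 0 0;0.6 0 0 -0.004 0 0 0;0.6 0 0 0 0 0 0")

```text
clock: 11.4
position: [0.6827, 0.1171, 0.0935]
ee_rot: [-0.937, 2.998, 0.0]
force: [-0.8, 0.5, -0.2]
width: 0.564
gripper_force: 20.0
```

Call:
send_rows(motion="0.6 0 0 0 0 0 0;0.6 0 0 0 0 0 0")

```text
clock: 11.65
position: [0.6828, 0.1166, 0.0935]
ee_rot: [-0.936, 2.998, -0.0]
force: [0.8, -0.5, -0.3]
width: 0.565
gripper_force: 20.0
```

Call:
send_rows(motion="0.6 0 0 -0.002 0 0 0;0.6 0 0 0 0 0 0;0.3 0 0 0 0 0 0;0.3 0 0 0 0 0 0;0.3 0 0 0 0 0 0")

```text
clock: 12.28
position: [0.6824, 0.1166, 0.0907]
ee_rot: [0.936, -2.998, -0.0]
force: [-0.3, 0.1, 0.5]
width: 0.699
gripper_force: 0.0
```

Call:
send_rows(motion="0.3 0 0 0.02 0 0 0;0.3 0 0 0.03 0 0 0;0.3 0 0 0.05 0 0 0;0.3 -0.03 -0.04 0 0 0 -6;0.3 -0.03 -0.04 0 0 0 -6")

```text
clock: 12.9
position: [0.6225, 0.0361, 0.1931]
ee_rot: [-0.613, 3.078, -0.0]
force: [0.4, -0.4, -0.3]
width: 0.699
gripper_force: 0.0
```

Call:
send_rows(motion="0.1 -0.035 -0.05 0 0 0 -6;0.1 -0.035 -0.05 0 0 0 -6;0.1 -0.035 -0.05 0 0 0 -6;0.1 -0.035 -0.05 0 0 0 -6;0.1 -0.035 -0.05 0 0 0 -6")

```text
clock: 13.52
position: [0.4467, -0.2149, 0.1924]
ee_rot: [0.205, 3.132, -0.0]
force: [0.5, -0.7, 0.0]
width: 0.899
gripper_force: 0.0
```

```bash
python3 - <<'E'
from h import *
s=arm.observe();print(s["position"],yaw(s),s["clock"],s["joints"].round(2))
im,d=arm.get_image("top");cv2.imwrite("pics/t2.png",im);m=arm.camera_model("top");P=cloud(m,d)
k=(np.hypot(P[...,0]-.6814,P[...,1]-.1168)<.035)&(P[...,2]>.044)&(P[...,2]<.07);q=P[k]
print(len(q),cv2.minEnclosingCircle((q[:,:2]*1000).astype(np.float32)),cv2.fitEllipse((q[:,:2]*1000).astype(np.float32)),np.percentile(q[:,2],[5,95]))
E
```

```text
[ 0.44673752 -0.21492872  0.19243146] 82.49874810412128 13.525 [ 0.14  0.34  0.25  2.02 -0.12  0.79  1.91]
128 ((682.3727416992188, 121.34269714355469), 30.63218116760254) ((681.9282836914062, 118.31727600097656), (47.44868469238281, 54.43443298339844), 154.698486328125) [0.04528926 0.05406187]
```

View pics/t2.png

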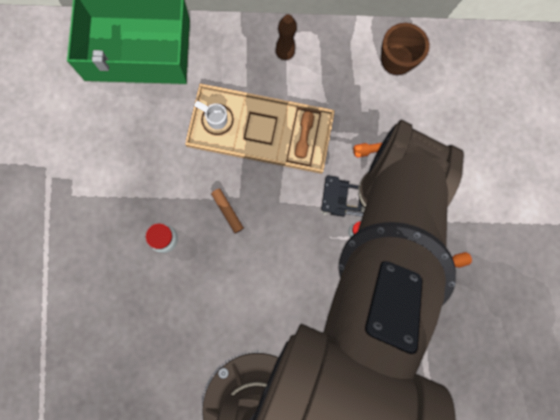

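The cup stands centred in the round insert, rim at 52 mm height. On to the small jar.

Call:
send_rows(motion="0.1 -0.02 -0.008 0 0 0 -1.4;0.1 -0.019 -0.008 0 0 0 -1.4;0 0 0 0 0 0 0;0 0 0 0 0 0 0")

```text
clock: 14.08
position: [0.4093, -0.2286, 0.191]
ee_rot: [0.274, 3.129, 0.0]
force: [0.8, -0.5, -0.2]
width: 1.0
gripper_force: 0.0
```

```bash
python3 - <<'E'
from h import *
s=arm.observe();print(s["position"],yaw(s),s["clock"])
im,d=arm.get_image("wrist");m=arm.camera_model("wrist");cv2.imwrite("pics/w6.png",im);P=cloud(m,d)
hsv=cv2.cvtColor(im,cv2.COLOR_BGR2HSV)
red=(((hsv[...,0]<6)|(hsv[...,0]>174))&(hsv[...,1]>150)&(hsv[...,2]>80)&(P[...,2]>.055)&(P[...,2]<.068))
v,u=np.where(red);q=P[red];print(len(q),u.mean(),v.mean(),q.mean(0),cv2.minEnclosingCircle((q[:,:2]*1000).astype(np.float32)))
E
```

```text
[ 0.40930079 -0.22859601  0.19104127] 79.99679264240604 14.075
2689 274.7155076236519 227.46002231312755 [ 0.40916386 -0.23052059  0.05955282] ((409.99896240234375, -230.49302673339844), 20.07232666015625)
```

View pics/w6.png

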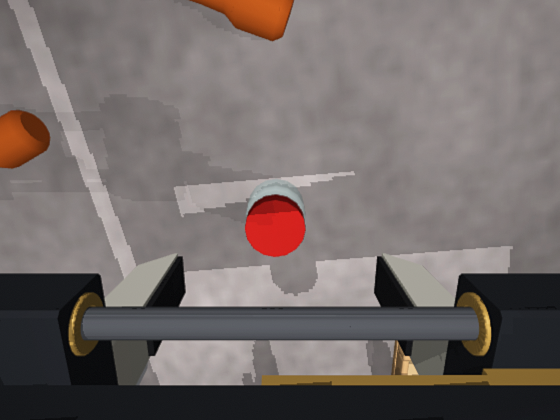

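The cap is at (275,227), measured at (0.4095, −0.2305) and height 60 mm, which agrees with the top view. Descending and gripping.

Call:
send_rows(motion="0.2 0 -0.002 -0.04 0 0 0;0.2 0 0 -0.04 0 0 0;0.2 0 0 -0.022 0 0 0;0.2 0 0 -0.006 0 0 0;0.2 0 0 0 0 0 0")

```text
clock: 14.75
position: [0.409, -0.2312, 0.0829]
ee_rot: [-0.276, -3.129, -0.0]
force: [0.1, -0.4, 0.2]
width: 0.801
gripper_force: 0.0
```

Call:
send_rows(motion="0.7 0 0 0 0 0 0;0.7 0 0 0 0 0 0;0.7 0 0 0 0 0 0;0.7 0 0 0 0 0 0;0.7 0 0 0 0 0 0", force=25)

```text
clock: 15.38
position: [0.4087, -0.2314, 0.0832]
ee_rot: [0.277, 3.129, -0.0]
force: [-1.2, 0.8, 6.6]
width: 0.47
gripper_force: 25.0
```

Call:
send_rows(motion="0.7 0 0 0 0 0 0;0.7 0 0 0 0 0 0")

```text
clock: 15.62
position: [0.4087, -0.2315, 0.0832]
ee_rot: [0.277, 3.129, -0.0]
force: [-0.4, 0.5, 6.2]
width: 0.467
gripper_force: 25.0
```

Call:
send_rows(motion="0.7 0 0 0.04 0 0 0;0.7 0 0 0.05 0 0 0;0.7 0.0422 0.04 0 0 0 0;0.7 0.0422 0.04 0 0 0 0;0.7 0.0422 0.04 0 0 0 0")

```text
clock: 16.25
position: [0.5361, -0.1101, 0.173]
ee_rot: [0.278, 3.129, -0.0]
force: [0.9, -0.6, -0.1]
width: 0.467
gripper_force: 25.0
```

Call:
send_rows(motion="0.7 0.0422 0.04 0 0 0 0;0.7 0.0422 0.04 0 0 0 0;0.7 0.0422 0.04 0 0 0 0;0.7 0 0 0 0 0 0;0.7 0 0 0 0 0 0")

```text
clock: 16.88
position: [0.661, 0.0082, 0.1721]
ee_rot: [-0.277, -3.128, 0.001]
force: [-1.8, -0.1, -1.9]
width: 0.468
gripper_force: 25.0
```

```bash
python3 - <<'E'
from h import *
s=arm.observe();print(s["position"],yaw(s),s["width"],s["clock"])
im,d=arm.get_image("wrist");cv2.imwrite("pics/w7.png",im)
E
```

```text
[0.66098853 0.00820026 0.17209019] 79.89439342467514 0.4680679727500391 16.875
```

View pics/w7.png

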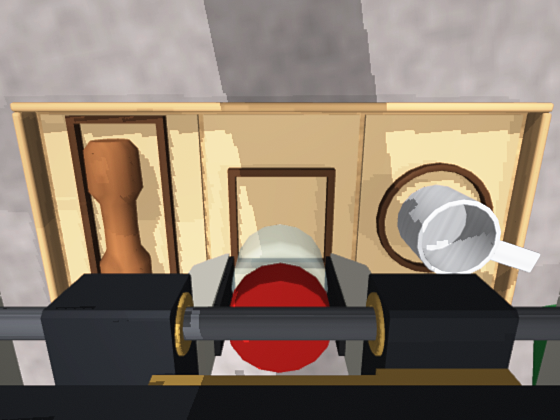

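The jar hangs upright at (280,315), centred on the square rim (columns 230–333). The pestle and cup are undisturbed. Lowering to TCP z ≈ 0.0935.

Call:
send_rows(motion="0.7 0 0 -0.035 0 0 0;0.7 0 0 -0.03 0 0 0;0.7 0 0 -0.009 0 0 0;0.7 0 0 -0.004 0 0 0;0.7 0 0 0 0 0 0")

```text
clock: 17.55
position: [0.6621, 0.0082, 0.0958]
ee_rot: [0.278, 3.128, 0.0]
force: [-0.3, 0.0, -1.6]
width: 0.468
gripper_force: 25.0
```

Call:
send_rows(motion="0.7 0 0 0 0 0 0;0.7 0 0 0 0 0 0")

```text
clock: 17.8
position: [0.662, 0.0087, 0.0956]
ee_rot: [0.277, 3.128, 0.0]
force: [-0.7, 0.3, -1.2]
width: 0.471
gripper_force: 25.0
```

Call:
send_rows(motion="0.7 0 0 -0.002 0 0 0;0.7 0 0 0 0 0 0;0.4 0 0 0 0 0 0;0.4 0 0 0 0 0 0;0.4 0 0 0 0 0 0")

```text
clock: 18.42
position: [0.6616, 0.0086, 0.0927]
ee_rot: [-0.277, -3.129, 0.0]
force: [0.2, -0.2, -0.2]
width: 0.599
gripper_force: 0.0
```

Call:
send_rows(motion="0.4 0 0 0.02 0 0 0;0.4 0 0 0.04 0 0 0;0.4 0 0 0.05 0 0 0;0.4 0 0 0.05 0 0 0;0.4 -0.05 0 0.01 0 0 0")

```text
clock: 19.05
position: [0.6153, 0.0085, 0.2682]
ee_rot: [0.276, 3.119, 0.002]
force: [-0.1, 0.5, -0.4]
width: 0.598
gripper_force: 0.0
```

Call:
send_rows(motion="0.4 -0.05 0 0 0 0 0;0.4 -0.05 0 0 0 0 0;0.4 -0.05 0 0 0 0 0;0.4 0 0 0 0 0 0;0.4 0 0 0 0 0 0")

```text
clock: 19.68
position: [0.4626, 0.0087, 0.2642]
ee_rot: [0.277, 3.127, 0.001]
force: [0.5, 0.6, 0.2]
width: 0.598
gripper_force: 0.0
```

```bash
python3 - <<'E'
from h import *
s=arm.observe();print(s["position"],s["clock"])
im,d=arm.get_image("scene");cv2.imwrite("pics/s2.png",im);m=arm.camera_model("scene")
im,d=arm.get_image("top");cv2.imwrite("pics/t3.png",im);m=arm.camera_model("top");P=cloud(m,d)
for n,(x,y),lo,hi,r in (("jar",(.6617,.0086),.05,.085,.04),("cup",(.6814,.1168),.044,.06,.03),("pestle",(.642,-.0996),.03,.06,.07)):
    k=(np.hypot(P[...,0]-x,P[...,1]-y)<r)&(P[...,2]>lo)&(P[...,2]<hi);q=P[k]
    print(n,len(q),(q[:,:2].mean(0)-[x,y]).round(4) if len(q) else "",np.percentile(q[:,2],[5,95]) if len(q) else "")
E
```

```text
[0.46260002 0.00868675 0.26419712] 19.675
jar 0  
cup 28 [0.0035 0.0222] [0.04646804 0.05421495]
pestle 489 [-0.0003 -0.0009] [0.03163843 0.04488563]
```

View pics/s2.png

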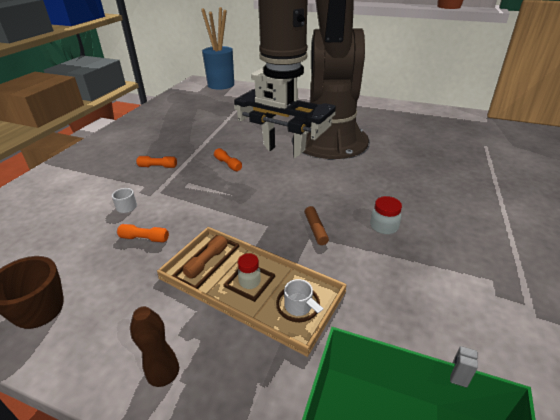

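The scene view shows all three in their inserts: pestle (206,256), jar (249,272) and cup (298,297). The look-alikes haven't moved. I'll check the heights in this view, then hand in.

```bash
python3 - <<'E'
from h import *
im,d=arm.get_image("scene");m=arm.camera_model("scene");P=cloud(m,d)
ok=True
for n,(x,y),top,r in (("jar",(.6617,.0086),.07,.03),("cup",(.6814,.1168),.052,.03),("pestle",(.642,-.0996),.044,.07)):
    k=(np.hypot(P[...,0]-x,P[...,1]-y)<r)&(P[...,2]>top-.008)&(P[...,2]<top+.03);q=P[k]
    z=np.percentile(q[:,2],95);o=q[:,:2].mean(0)-[x,y];print(n,len(q),z,o.round(4));ok&=abs(z-top)<.005 and np.hypot(*o)<.01
print(ok)
if ok: print(arm.sign_off())
E
```

```text
jar 297 0.07143965125152334 [0.0052 0.0015]
cup 248 0.0531441994805602 [0.0047 0.0011]
pestle 423 0.04426405949464744 [0.0082 0.0017]
True
the job is handed in; nothing more can be done
None
```

The pestle, the handled cup and the small jar each stand or lie on the floor of their own insert; the rod, plain cup and wide jar were left where they were, and the job was handed in at about 20 s.

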